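# Clip the snap hook onto the bench anchor

## Task

Pick up the snap hook by its orange grip and press its sprung gate against the near leg of the steel eye on the yellow bench anchor until the leg is inside and the gate has snapped shut behind it. Then, keeping hold, draw the hook back against the leg and keep up a steady tug of 10 N for two seconds to prove that it holds, and leave the hook lying low on the anchor with the gate shut round the leg. Never load the hook against the anchor with more than 25 N, and leave the other things on the bench where they are.

Things in the scene. Friction and masses are not known exactly. Their poses are not given: they have to be found in the camera images.
- hook: Loose snap hook, 0.16 to 0.33 kg, flat on the bench: an aluminium U 12 mm thick, 56 mm wide, its front closed by a sprung gate, an orange grip behind. Origin: on the underside plane, in the throat; x forward through the gate, y left, z up. Throat: x = -30 (rear wall) to +25 mm (inner face of the shut gate), y = -18 to +18 mm; the arms outside it are 10 mm wide
- grip (a point): Middle of the top of the hook's orange grip, a bar 80 mm long (hook x = -128 to -48 mm), 18 mm wide (hook y) and 24 mm high; the point is at hook x = -88, y = 0, z = 24 mm; axes as the hook's. Pinch it across its 18 mm width from above
- mouth (a point): Middle of the mouth, at the front of the shut gate: hook x = 32, y = 3.5, z = 6 mm; axes as the hook's. The 10 mm leg enters only with its centre at hook y = -5 to +12 mm; further right it hits the nose (y = -28 to -10, out to x = 41 mm), further left the hinge boss (y = 17 to 29, out to x = 34 mm): solid metal, the gate stays shut. Shift sideways until the gate gives
- gate (a joint): Angle of the hook's gate, a 7 mm steel bar, rad: 0 shut, up to 1.45 swung inward about a pin at hook x = 28.5, y = 23 mm (tip 40 mm from it). Sprung shut: 1 to 6 N opens it; it cannot swing outward. It snaps shut behind the leg once the leg's centre is behind hook x = -15 mm; the leg meets the rear wall at x = -25 mm. Drawn back, the leg bears on the shut gate at x = +20 mm
- anchor: Fixed bench anchor: yellow plate 150 x 100 x 6 mm carrying a steel eye, an upside-down U of 10 mm round bar, top 83 mm over the bench, legs 85 mm apart along anchor x, on a dark carriage 26 mm wide with its top 12 mm over the bench. Origin: on the bench under the middle setting of the near leg; x from the near to the far leg (the way the hook is pushed on), z up; plate x = -35 to +115 mm
- leg_mid (a point): Middle setting of the near leg, anchor x = 0, y = 0, 36 mm over the bench: a good height for the hook's gate. Not the leg itself: the eye can be set in its slots and is clamped tight, unmeasured, with the near leg anywhere within 20 mm of this point along anchor y and 10 mm along anchor x (the far leg 85 mm behind it); find it by touch or sight. The leg is free from 12 to 70 mm over the bench
- spring_clamp_1: Orange spring clamp lying flat, 79x132x24 mm, bystander; origin under its middle
- tape_measure: Yellow tape measure, 41x89x70 mm, bystander; origin under its middle
- sanding_block: Cork block wrapped in brown abrasive, 62x106x34 mm, bystander; origin under its middle
- tape_roll_1: Beige roll of masking tape lying flat, 98 mm across, 25 mm high, bystander; origin under its middle
- glue_bottle: Standing glue bottle with blue cap, 48x66x204 mm, bystander; origin under its middle

How it is judged:
By the outcome, as a careful person would: the job done as asked, in the order asked, and still so for the second after the job is handed in, with the robot touching nothing.
It also fails if it takes over 72 s, if anything falls off the work surface, if the arm or the gripper's body presses on something with over 40 N, if the wrist force passes 120 N, or if a joint passes its speed limit or range.

## Robot

A 6-joint arm with a two-finger parallel gripper is mounted at the origin on a cart in front of the work surface, level with it; the furniture and walls round the work are solid. World frame = base frame: x ahead of the robot, y to its left, z up, the work surface at z = 0. Lengths are in mm, angles in degrees, forces in N, time in s.
With the tool pointing down it reaches from about 275 to 1000 mm from the base axis. Payload 8.4 kg.
Tool frame: the origin (TCP) lies midway between the tips of the shut fingers; the grasp point (between the pads) lies arm.grip_depth behind it (arm.grip_depth is the distance from the TCP to the grasp point, in mm); z points along the fingers, y is the line along which they close (so a half turn about z gives the same grasp; the last joint's range is limited). The gripper opens to 85 mm and grips with 20 to 120 N. Pads are 22 mm wide; open, the fingers measure 114 mm over their backs; the gripper's body (76 mm by 85 mm) begins 54 mm behind the grasp point. The pads swing forward as they close: fully open they stand 13 mm farther back than shut.
Start: joints at [-71.242, 20.225, 93.587, -0, 66.188, -0.138], TCP at [202.407, -591.32, 231.281] pointing down, gripper open.
Joint ranges: [-150.9, 150.9], [-52.94, 120.26], [3.33, 152.33], [-74.26, 254.26], [0, 154.13], [-172.89, 172.89]. Speed limits (degrees/s): [127.2, 127.2, 159.86, 180, 180, 180].

## Interface

Orientations are given as a 3x3 rotation matrix whose columns are the frame's x, y, z axes.
In Python, from rig import arm gives the robot as it stands.
- The arm moves only by the tool carry_out, never from a script. Its argument "moves" is text: rows parted by semicolons, each of 7 numbers parted by spaces: the finger opening in mm, from 0 to 85.4, then the shift along the tool's x, y, z in mm, then the turn, a rotation vector about the tool's x, y, z in degrees. A call has 1 to 10 rows; each row shifts and turns the commanded pose from where the row before left it, along the tool's axes as they then stand; what a row does not reach is not made up. A row lasts 1/10 s, in which the tool goes at most 50 mm and 8.59 degrees, less where a joint would pass 70% of its speed; a pose out of reach is approached as far as the arm can. A call with a gripper value outside its range is refused whole. The fingers move at their own pace and stop on an object; "squeeze" is the grip in N (left out, the last holds). Time passes only in rows, so rows that do not move let the fingers close. It gives the time, the measured TCP pose, the force, the opening and the grip force at its end, in the units of the state.
- arm.observe(): the state, without advancing time (a new reading comes with each control period).
- arm.read_camera(name): name is "scene" or "side" or "wrist"; returns a dict with "img" (384x512x3 uint8, blue, green, red), "fx", "fy", "cx", "cy" (pixels), "dist" ([k1, k2, p1, p2, k3] as OpenCV has them; the pictures are not rectified), "origin" and "rotation" of the camera in the world. Camera axes: x right, y up, looking along -z (the intrinsics and any distortion apply to the point x, -y, -z); pixel columns grow to the right and rows downward; lengths in mm; the calibration is good to about 2 mm. A picture is of the moment at which its call begins. There is no depth.
- arm.job_done(): hands the job in; it is judged then, once.
The state is a dict: "time": time; "joint_pos": joint angles; "joint_velocities": joint speeds; "effort": joint torques, N m; "tcp_pos": TCP position; "eef_rot": TCP orientation; "wrist_force": force on the tool from outside, world axes, zero at the start; "moment": the same for the moment, N m; "grip_width": finger opening in mm; "finger_force": force on a finger pad.
Only numpy, scipy, OpenCV 4.12 (cv2) and the standard library are available. Lean on these libraries where they do the work, as an engineer would, in place of code of your own. Each camera call takes 0.05 s, during which the arm holds its last target. There are 200 camera calls.

## Working session

There is one attempt and no reset: what is moved stays moved. The work goes in short steps, Python scripts to look and compute and a tool call to move; the robot and the scene stay as the last step left them, time stands still between calls to the robot, and variables do not carry over. Pictures are saved under pics/ and viewed, at most 10 in all, crops included, and the job is handed in when it is done.

Besides the shell and the picture viewer there is one more tool, called after "Request:" by a JSON object that holds its "fn" and its "kwargs", one argument or row to a line. carry_out: Moves the arm, as the interface text tells. Its arguments: {"type":"object","properties":{"moves":{"type":"string"},"squeeze":{"type":"number"}},"required":["moves"]}

```bash
ls; mkdir -p pics; python3 - <<'E'
from rig import arm
import cv2,numpy as np
s=arm.observe();print({k:np.round(v,2).tolist() for k,v in s.items()},arm.grip_depth)
for n in("scene","side"):
    c=arm.read_camera(n);cv2.imwrite(f"pics/{n}0.png",c["img"]);print(n,c["fx"],c["cx"],c["cy"],c["dist"],np.round(c["origin"]),np.round(c["rotation"],3).tolist())
E
```

```text
pics
{'time': 0.0, 'joint_pos': [-71.24, 20.26, 93.63, -0.0, 66.19, -0.14], 'joint_velocities': [0.01, -0.06, 0.07, -0.0, 0.01, -0.1], 'effort': [-0.0, -60.53, -34.21, -0.0, 0.01, 0.0], 'tcp_pos': [202.25, -590.88, 230.57], 'eef_rot': [[0.95, 0.32, -0.0], [0.32, -0.95, 0.0], [-0.0, -0.0, -1.0]], 'wrist_force': [0.66, 0.43, -0.16], 'moment': [-0.08, 0.07, -0.01], 'finger_force': 0.0, 'grip_width': 85.37} 18.700000000000003
scene 500.0508325874413 252.99554183355514 183.15532294454835 [-0.08248926  0.          0.          0.          0.        ] [1413.  132. 1483.] [[-0.471, -0.737, 0.485], [0.882, -0.4, 0.249], [0.011, 0.545, 0.838]]
side 383.09612156298664 259.9889559168413 186.84327530511527 [-0.13136445  0.          0.          0.          0.        ] [  394. -1260.   639.] [[0.982, 0.099, -0.16], [-0.188, 0.482, -0.856], [-0.008, 0.871, 0.492]]
```

View pics/scene0.png

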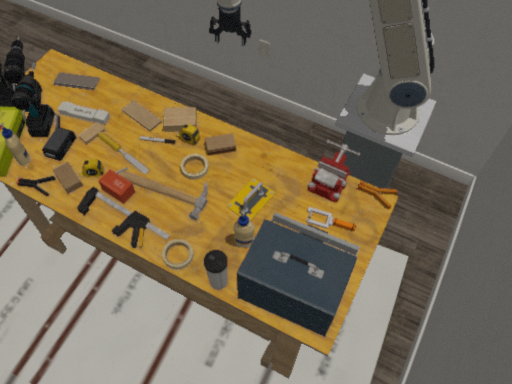

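View pics/side0.png

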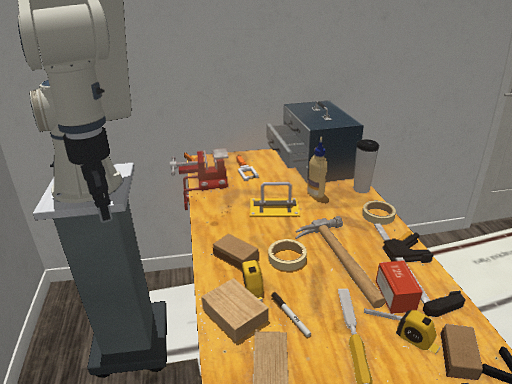

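The scene view shows the hook at about (330,219), with its orange grip at (343,224). The yellow anchor is at about (252,199), with the vise, glue bottle and toolbox around it.

```bash
cat > h.py <<'E'
import cv2,numpy as np
from rig import arm
def K(c): return np.array([[c["fx"],0,c["cx"]],[0,c["fy"],c["cy"]],[0,0,1.]]),np.array(c["dist"],float)
def ray(c,uv):
    k,d=K(c);p=cv2.undistortPoints(np.array(uv,float).reshape(-1,1,2),k,d)[:,0]
    r=np.c_[p[:,0],-p[:,1],-np.ones(len(p))]@np.array(c["rotation"]).T
    return np.array(c["origin"]),r
def plane(c,uv,z):
    o,r=ray(c,uv);return o+r*((z-o[2])/r[:,2])[:,None]
def proj(c,P):
    q=(np.array(P,float).reshape(-1,3)-np.array(c["origin"]))@np.array(c["rotation"])
    k,d=K(c);return cv2.projectPoints(q*[1,-1,-1],np.zeros(3),np.zeros(3),k,d)[0][:,0]
def tri(l):
    A=np.zeros((3,3));b=np.zeros(3)
    for c,uv in l:
        o,r=ray(c,[uv]);r=r[0]/np.linalg.norm(r[0]);M=np.eye(3)-np.outer(r,r);A+=M;b+=M@o
    return np.linalg.solve(A,b)
E
python3 - <<'E'
from h import *
c=arm.read_camera("scene");s=arm.read_camera("side")
a=cv2.resize(c["img"][165:245,220:370],None,fx=5.2,fy=5.2,interpolation=cv2.INTER_CUBIC)
b=cv2.resize(s["img"][145:225,180:330],None,fx=5.2,fy=5.2,interpolation=cv2.INTER_CUBIC)
cv2.imwrite("pics/c1.png",a[:400]);cv2.imwrite("pics/s1.png",b)
for n,cam,hi in(("scene",c,24),("side",s,24)):
    h=cv2.cvtColor(cam["img"],cv2.COLOR_BGR2HSV)
    for nm,lo,up,z in(("orange",(5,200,150),(14,255,255),24),("yellow",(22,170,120),(32,255,255),6)):
        m=cv2.inRange(h,lo,up)
        for q in cv2.findContours(m,0,2)[0]:
            if cv2.contourArea(q)>12:
                r=cv2.minAreaRect(q);print(n,nm,np.round(r[0]),np.round(plane(cam,cv2.boxPoints(r),z)[:,:2]).tolist())
E
```

```text
scene yellow [258. 201.] [[677.0, -292.0], [538.0, -269.0], [555.0, -218.0], [692.0, -242.0]]
scene yellow [243. 194.] [[686.0, -345.0], [530.0, -344.0], [542.0, -282.0], [695.0, -286.0]]
scene yellow [ 90. 163.] [[766.0, -902.0], [734.0, -860.0], [764.0, -832.0], [795.0, -874.0]]
scene yellow [109. 141.] [[655.0, -922.0], [627.0, -925.0], [649.0, -814.0], [675.0, -813.0]]
scene yellow [  2. 144.] [[905.0, -1184.0], [813.0, -1273.0], [805.0, -1259.0], [898.0, -1170.0]]
scene yellow [189. 128.] [[476.0, -657.0], [442.0, -668.0], [436.0, -614.0], [470.0, -603.0]]
scene yellow [  8. 118.] [[721.0, -1362.0], [689.0, -1300.0], [770.0, -1224.0], [802.0, -1284.0]]
side yellow [433. 347.] [[801.0, -860.0], [817.0, -848.0], [827.0, -863.0], [811.0, -875.0]]
side yellow [358. 344.] [[661.0, -796.0], [681.0, -791.0], [680.0, -841.0], [661.0, -845.0]]
side yellow [423. 323.] [[793.0, -780.0], [834.0, -752.0], [859.0, -825.0], [819.0, -848.0]]
side yellow [252. 275.] [[482.0, -526.0], [522.0, -521.0], [517.0, -624.0], [481.0, -628.0]]
side yellow [275. 207.] [[538.0, -314.0], [556.0, -223.0], [706.0, -266.0], [679.0, -353.0]]
```

View pics/c1.png

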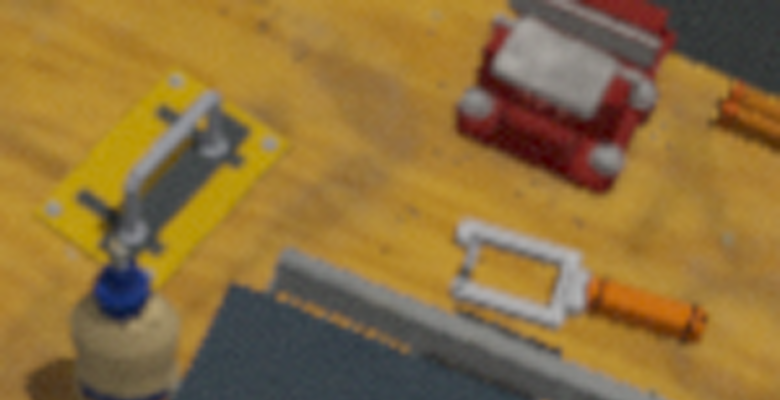

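View pics/s1.png

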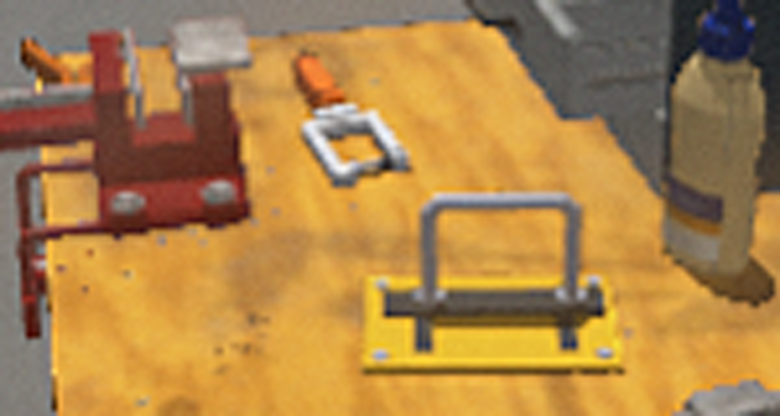

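Hook and anchor are both clear. In the side crop the eye legs stand at about (427,295) and (572,295), and the plate corners are (365,280), (605,280), (622,370) and (365,372). The left leg, nearest the robot, is the near one. In the scene crop the U spans about (455-580,220-325) and the grip (592-705,275-340).

```bash
python3 - <<'E'
from h import *
c=arm.read_camera("scene");s=arm.read_camera("side")
f=lambda o,l:[((x+.5)/5.2-.5+o[0],(y+.5)/5.2-.5+o[1]) for x,y in l]
C=(220,165);S=(180,145)
print("plate scene\n",plane(c,f(C,[(38,212),(178,70),(292,146)]),6).round())
print("plate side\n",plane(s,f(S,[(365,279),(606,279),(623,366),(365,368)]),6).round())
print("near leg base",plane(c,f(C,[(215,148)]),14).round(),plane(s,f(S,[(428,296)]),14).round(),"far",plane(c,f(C,[(133,235)]),14).round(),plane(s,f(S,[(570,296)]),14).round())
print("top near",tri([(c,f(C,[(210,97)])[0]),(s,f(S,[(432,201)])[0])]).round(),"far",tri([(c,f(C,[(132,180)])[0]),(s,f(S,[(573,201)])[0])]).round())
for nm,cam,roi in(("scene",c,(305,205,358,232)),("side",s,(234,150,262,184))):
    x0,y0,x1,y1=roi;h=cv2.cvtColor(cam["img"],cv2.COLOR_BGR2HSV)[y0:y1,x0:x1]
    for k,lo,up,z in(("or",(4,215,60),(13,255,255),12),("gray",(0,0,130),(180,70,255),6)):
        m=cv2.inRange(h,lo,up);cs=[q for q in cv2.findContours(m,0,2)[0] if len(q)>4]
        q=np.vstack(cs);r=cv2.minAreaRect(q);bp=cv2.boxPoints(r)+[x0,y0]
        ys,xs=np.nonzero(m);
        print(nm,k,m.sum()//255,"mean",plane(cam,[(xs.mean()+x0,ys.mean()+y0)],z).round()[0],"rect",plane(cam,[bp.mean(0)],z).round()[0],plane(cam,bp,z).round()[:,:2].tolist())
print(plane(c,f(C,[(590,290),(702,322)]),12).round(),plane(s,f(S,[(305,60),(333,104)]),12).round())
print("U corners scene (rearleft, nose/frontR..)",plane(c,f(C,[(468,222),(462,297),(560,322),(578,250)]),10).round().tolist())
print("U side",plane(s,f(S,[(310,126),(345,180),(402,166),(370,115)]),10).round().tolist())
E
```

```text
plate scene
 [[ 682. -341.    6.]
 [ 539. -313.    6.]
 [ 556. -217.    6.]]
plate side
 [[ 553. -224.    6.]
 [ 698. -254.    6.]
 [ 682. -349.    6.]
 [ 537. -321.    6.]]
near leg base [[ 587. -260.   14.]] [[ 585. -264.   14.]] far [[ 671. -276.   14.]] [[ 668. -281.   14.]]
top near [ 589. -263.   78.] far [ 669. -278.   77.]
scene or 16 mean [569.  38.  12.] rect [566.  65.  12.] [[567.0, 60.0], [564.0, 60.0], [564.0, 69.0], [567.0, 69.0]]
scene gray 229 mean [578. -41.   6.] rect [587. -41.   6.] [[635.0, -79.0], [552.0, -94.0], [538.0, -2.0], [621.0, 11.0]]Traceback (most recent call last):
  File "<stdin>", line 13, in <module>
    return _nx.concatenate(arrs, 0, dtype=dtype, casting=casting)
           ~~~~~~~~~~~~~~~^^^^^^^^^^^^^^^^^^^^^^^^^^^^^^^^^^^^^^^
ValueError: need at least one array to concatenate
```

```bash
python3 - <<'E'
from h import *
c=arm.read_camera("scene");s=arm.read_camera("side")
f=lambda o,l:[((x+.5)/5.2-.5+o[0],(y+.5)/5.2-.5+o[1]) for x,y in l]
C=(220,165);S=(180,145)
for nm,cam,roi in(("scene",c,(330,205,358,232)),("side",s,(234,150,250,167))):
    x0,y0,x1,y1=roi;h=cv2.cvtColor(cam["img"],cv2.COLOR_BGR2HSV)[y0:y1,x0:x1]
    m=cv2.inRange(h,(3,150,60),(14,255,255));ys,xs=np.nonzero(m)
    if len(xs):
        l=cv2.fitLine(np.c_[xs,ys].astype(np.float32),2,0,.01,.01).ravel();p=np.array([xs.mean()+x0,ys.mean()+y0])
        print(nm,len(xs),p,plane(cam,[p,p-l[:2]*5,p+l[:2]*5],14).round(1).tolist())
print(plane(c,f(C,[(590,290),(702,322)]),12).round(),plane(s,f(S,[(305,60),(333,104)]),12).round())
print("U corners scene",plane(c,f(C,[(462,222),(456,297),(560,325),(580,247)]),10).round().tolist())
print("U side",plane(s,f(S,[(305,126),(342,184),(405,166),(370,112)]),10).round().tolist())
E
```

```text
scene 69 [343.07246377 225.11594203] [[567.6, 40.1, 14.0], [570.1, 23.8, 14.0], [565.1, 56.4, 14.0]]
side 67 [240.32835821 160.25373134] [[562.0, 44.6, 14.0], [555.4, 82.2, 14.0], [568.3, 8.5, 14.0]]
[[566.   3.  12.]
 [553.  76.  12.]] [[560.  87.  12.]
 [569.   9.  12.]]
U corners scene [[558.0, -92.0, 10.0], [611.0, -72.0, 10.0], [597.0, -4.0, 10.0], [538.0, -15.0, 10.0]]
U side [[545.0, -18.0, 10.0], [557.0, -107.0, 10.0], [603.0, -91.0, 10.0], [594.0, -5.0, 10.0]]
```

```bash
python3 - <<'E'
from h import *
c=arm.read_camera("scene");s=arm.read_camera("side")
f=lambda o,l:[((x+.5)/5.2-.5+o[0],(y+.5)/5.2-.5+o[1]) for x,y in l]
C=(220,165);S=(180,145)
print("vise base",plane(c,f(C,[(462,130),(600,190)]),3).round().tolist(),plane(s,f(S,[(100,232),(248,215)]),3).round().tolist())
print("drawer",tri([(c,(274,214)),(s,(291,149))]).round(),tri([(c,(357,247)),(s,(267,126))]).round())
print("vise jaw",tri([(c,f(C,[(610,110)])[0]),(s,f(S,[(250,62)])[0])]).round(),tri([(c,f(C,[(490,65)])[0]),(s,f(S,[(177,62)])[0])]).round())
print("bottle",plane(s,f(S,[(715,270)]),0).round(), tri([(c,f(C,[(123,285)])[0]),(s,f(S,[(725,40)])[0])]).round())
a=cv2.resize(s["img"][90:200,160:330],None,fx=4.6,fy=4.6,interpolation=cv2.INTER_CUBIC);cv2.imwrite("pics/s2.png",a)
E
```

```text
vise base [[488.0, -123.0, 3.0], [487.0, -22.0, 3.0]] [[396.0, -127.0, 3.0], [492.0, -124.0, 3.0]]
drawer [ 703. -157.  135.] [678. 113. 118.]
vise jaw [495. -35.  81.] [ 471. -108.   97.]
bottle [[ 771. -247.    0.]] [ 773. -228.  149.]
```

View pics/s2.png

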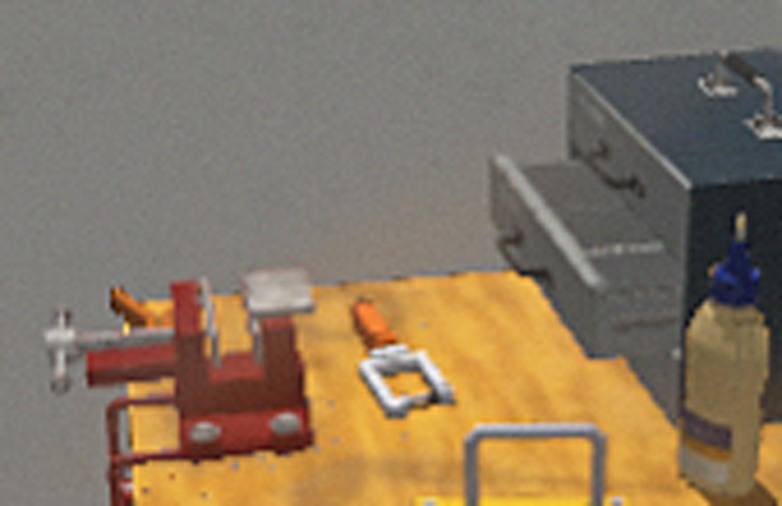

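The drawer front is at x≈685 and the vise lies at x<495, so the grip at about (564,42) is clear. Next I rotate the tool and cross over to it at height.

Request:
{"fn": "carry_out", "kwargs": {
  "moves": "50 0 0 0 0 0 -8;50 0 0 0 0 0 -8;50 0 0 0 0 0 -8;50 0 0 0 0 0 -8;50 0 0 0 0 0 -8;50 0 0 0 0 0 -8;50 0 0 0 0 0 -8;50 0 0 0 0 0 -8;50 0 0 0 0 0 -8;50 0 0 0 0 0 -8"
}}

```text
time: 1.5
tcp_pos: [202.4, -591.3, 231.3]
eef_rot: [[-0.16, 0.987, 0.0], [0.987, 0.16, -0.0], [-0.0, 0.0, -1.0]]
wrist_force: [0.1, 0.7, -0.5]
grip_width: 49.9
finger_force: 0.0
```

Request:
{"fn": "carry_out", "kwargs": {
  "moves": "50 35 28 0 0 0 0;50 35 28 0 0 0 0;50 35 28 0 0 0 0;50 35 28 0 0 0 0;50 35 28 0 0 0 0;50 35 28 0 0 0 0;50 35 28 0 0 0 0;50 35 28 0 0 0 0;50 35 28 0 0 0 0;50 35 28 0 0 0 0"
}}

```text
time: 2.5
tcp_pos: [425.6, -200.6, 231.6]
eef_rot: [[-0.155, 0.988, 0.001], [0.988, 0.155, -0.0], [-0.001, 0.001, -1.0]]
wrist_force: [0.4, -1.3, -0.3]
grip_width: 49.9
finger_force: 0.0
```

Request:
{"fn": "carry_out", "kwargs": {
  "moves": "50 35 28 0 0 0 0;50 35 28 0 0 0 0;50 35 28 0 0 0 0;50 34 28 0 0 0 0;50 30 28 0 0 0 0;50 20 18 0 0 0 0;50 0 0 0 0 0 0;50 0 0 0 0 0 0"
}}

```text
time: 3.3
tcp_pos: [551.6, 9.2, 231.1]
eef_rot: [[-0.156, 0.988, -0.001], [0.988, 0.156, -0.0], [-0.0, -0.001, -1.0]]
wrist_force: [-0.4, 0.2, -1.1]
grip_width: 50.2
finger_force: 0.0
```

```bash
python3 - <<'E'
from h import *
s=arm.observe();print(s["time"],s["tcp_pos"],s["eef_rot"],s["joint_pos"],s["grip_width"],s["wrist_force"])
w=arm.read_camera("wrist");cv2.imwrite("pics/w1.png",w["img"]);print(w["origin"],w["rotation"])
h=cv2.cvtColor(w["img"],cv2.COLOR_BGR2HSV)
m=cv2.inRange(h,(3,190,60),(13,255,255))
for q in cv2.findContours(m,0,2)[0]:
    if cv2.contourArea(q)>200:
        r=cv2.minAreaRect(q);print(r,plane(w,[r[0]],24).round(1),plane(w,cv2.boxPoints(r),24).round(1)[:,:2].tolist())
E
```

```text
3.3 [551.58739434   9.20350068 231.07382498] [[-1.56067003e-01  9.87746283e-01 -6.09193633e-04]
 [ 9.87746453e-01  1.56066852e-01 -2.88255655e-04]
 [-1.89648519e-04 -6.46716046e-04 -9.99999773e-01]] [ 8.10081154e-01  1.37513259e+01  1.02629463e+02 -1.78775921e-02
  6.36543468e+01 -8.16066095e+00] 50.180601263101266 [-0.39619615  0.19898024 -1.07226763]
[540.99116511  86.07929432 374.75460713] [[ 9.87795963e-01 -1.48844582e-01 -4.58740251e-02]
 [ 1.55750909e-01  9.42283369e-01  2.96384391e-01]
 [-8.88879886e-04 -2.99912226e-01  9.53966387e-01]]
```

View pics/w1.png

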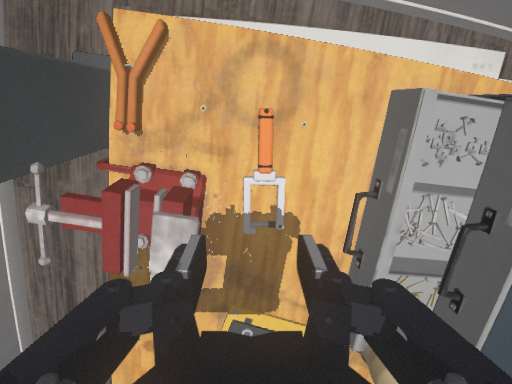

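The wrist view shows the grip upright at about (265,108-173), the U at (245-285,173-232), and the drawer handle on the right at (355,220). All clear.

```bash
cat >> h.py <<'E'
def grip(w,roi,z=24):
    x0,y0,x1,y1=roi;h=cv2.cvtColor(w["img"],cv2.COLOR_BGR2HSV)[y0:y1,x0:x1]
    m=cv2.inRange(h,(3,170,40),(13,255,255));q=max(cv2.findContours(m,0,2)[0],key=cv2.contourArea)
    r=cv2.minAreaRect(q);b=cv2.boxPoints(r)+[x0,y0];return b,plane(w,b,z)
E
python3 - <<'E'
from h import *
w=arm.read_camera("wrist")
b,p=grip(w,(240,95,295,185));print(b.round(),p.round(1)[:,:2].tolist(),p.mean(0))
print("U corners z12",plane(w,[(244,180),(285,180),(244,232),(284,230)],12).round(1).tolist())
print("handle z90",plane(w,[(346,250),(372,182)],90).round().tolist(),"vise jaw z95",plane(w,[(198,215)],90).round())
E
```

```text
[[272. 132.]
 [272. 132.]
 [272. 132.]
 [272. 132.]] [[570.5, 56.0], [570.5, 56.0], [570.5, 56.0], [570.5, 56.0]] [570.48712657  56.02339663  24.        ]
U corners z12 [[546.0, -12.0, 12.0], [599.3, -3.6, 12.0], [557.1, -86.2, 12.0], [611.7, -74.6, 12.0]]
handle z90 [[670.0, -54.0, 90.0], [677.0, 28.0, 90.0]] vise jaw z95 [[502. -37.  90.]]
```

```bash
python3 - <<'E'
from h import *
w=arm.read_camera("wrist");h=cv2.cvtColor(w["img"],cv2.COLOR_BGR2HSV)
print(h[140,250:282].tolist())
print(plane(w,[(265.7,108),(265.3,172),(265.5,140),(258,140),(273,140)],24).round(1).tolist())
E
```

```text
[[17, 140, 218], [16, 141, 213], [16, 142, 214], [16, 141, 213], [16, 141, 213], [16, 142, 213], [17, 140, 215], [16, 143, 214], [15, 145, 185], [11, 163, 169], [11, 166, 223], [12, 163, 231], [12, 160, 237], [12, 161, 237], [12, 160, 237], [12, 162, 236], [12, 161, 237], [12, 160, 237], [12, 162, 236], [12, 163, 236], [12, 162, 234], [11, 167, 226], [11, 166, 209], [13, 152, 188], [16, 145, 204], [16, 144, 206], [16, 146, 210], [16, 146, 212], [16, 144, 207], [16, 143, 207], [16, 141, 210], [16, 141, 212]]
[[558.2, 82.2, 24.0], [570.8, 5.3, 24.0], [564.3, 44.9, 24.0], [555.2, 43.5, 24.0], [573.3, 46.3, 24.0]]
```

Request:
{"fn": "carry_out", "kwargs": {
  "moves": "50 15 9 40 0 0 0;50 15 9 40 0 0 0;50 0 0 40 0 0 0;50 0 0 40 0 0 0;50 0 0 30 0 0 0;50 0 0 20 0 0 0;50 0 0 10 0 0 0;50 0 0 5 0 0 0;50 0 0 2 0 0 0;50 0 0 0 0 0 0",
  "squeeze": 60
}}

```text
time: 4.45
tcp_pos: [565.5, 41.2, 5.1]
eef_rot: [[-0.154, 0.988, 0.001], [0.988, 0.154, 0.0], [-0.0, 0.001, -1.0]]
wrist_force: [1.3, 0.1, 0.5]
grip_width: 49.8
finger_force: 0.0
```

Request:
{"fn": "carry_out", "kwargs": {
  "moves": "17 0 0 0 0 0 0;10 0 0 0 0 0 0;10 0 0 0 0 0 0;10 0 0 0 0 0 0;10 0 0 0 0 0 0;10 0 0 0 0 0 0;10 0 0 0 0 0 0;10 0 0 0 0 0 0",
  "squeeze": 100
}}

```text
time: 5.25
tcp_pos: [565.4, 41.4, 5.4]
eef_rot: [[-0.154, 0.988, 0.001], [0.988, 0.154, 0.0], [-0.0, 0.001, -1.0]]
wrist_force: [-2.7, -0.6, 9.4]
grip_width: 16.1
finger_force: 98.3
```

Request:
{"fn": "carry_out", "kwargs": {
  "moves": "10 0 0 -10 0 0 0;10 0 0 -20 0 0 0;10 0 0 -40 0 0 0;10 0 0 -40 0 0 0;10 0 0 -40 0 0 0;10 0 0 -40 0 0 0;10 0 0 -10 0 0 0;10 0 0 0 0 0 0"
}}

```text
time: 6.05
tcp_pos: [565.8, 41.5, 206.2]
eef_rot: [[-0.155, 0.988, 0.004], [0.988, 0.155, 0.0], [-0.0, 0.004, -1.0]]
wrist_force: [1.4, -0.1, -3.3]
grip_width: 15.9
finger_force: 98.1
```

Request:
{"fn": "carry_out", "kwargs": {
  "moves": "10 -20 -14 0 0 0 0;10 -36 -25 0 0 0 0;10 -36 -25 0 0 0 0;10 -36 -25 0 0 0 0;10 -36 -25 0 0 0 0;10 -36 -25 0 0 0 0;10 -32 -22 0 0 0 0;10 -20 -14 0 0 0 0;10 0 0 0 0 0 0"
}}

```text
time: 6.95
tcp_pos: [428.5, -236.3, 202.2]
eef_rot: [[-0.152, 0.988, -0.004], [0.988, 0.152, 0.001], [0.002, -0.003, -1.0]]
wrist_force: [0.7, 1.4, -2.6]
grip_width: 15.3
finger_force: 98.1
```

Request:
{"fn": "carry_out", "kwargs": {
  "moves": "10 0 0 0 0 0 -7;10 0 0 0 0 0 -7;10 0 0 0 0 0 -7;10 0 0 0 0 0 -7;10 0 0 0 0 0 -7;10 0 0 0 0 0 -7;10 0 0 0 0 0 -7;10 0 0 0 0 0 -7;10 0 0 0 0 0 -7;10 0 0 0 0 0 -7"
}}

```text
time: 7.95
tcp_pos: [430.3, -233.4, 202.5]
eef_rot: [[-0.982, 0.187, -0.003], [0.187, 0.982, 0.002], [0.003, 0.001, -1.0]]
wrist_force: [-0.3, 0.4, -2.3]
grip_width: 15.8
finger_force: 98.2
```

Request:
{"fn": "carry_out", "kwargs": {
  "moves": "10 0 0 0 0 0 0;10 0 0 0 0 0 0;10 0 0 0 0 0 0"
}}

```text
time: 8.25
tcp_pos: [430.8, -234.2, 203.6]
eef_rot: [[-0.981, 0.195, -0.001], [0.195, 0.981, 0.001], [0.001, 0.0, -1.0]]
wrist_force: [-0.5, -0.8, -2.3]
grip_width: 15.7
finger_force: 98.1
```

```bash
python3 - <<'E'
from h import *
s=arm.observe();print(s["joint_pos"].round(1),s["wrist_force"],s["moment"])
w=arm.read_camera("wrist");cv2.imwrite("pics/w2.png",w["img"])
print(w["origin"].round(1))
print(proj(w,[[586,-262,14],[586,-262,70],[671,-279,14],[431,-235,180]]).round())
E
```

```text
[ -28.7   10.   111.3    0.    58.7 -107.5] [-0.47993243 -0.84859727 -2.31645522] [ 0.02316762  0.03623442 -0.00649323]
[ 356.9 -218.4  347.5]
[[252. 282.]
 [253. 310.]
 [252. 332.]
 [248. 227.]]
```

View pics/w2.png

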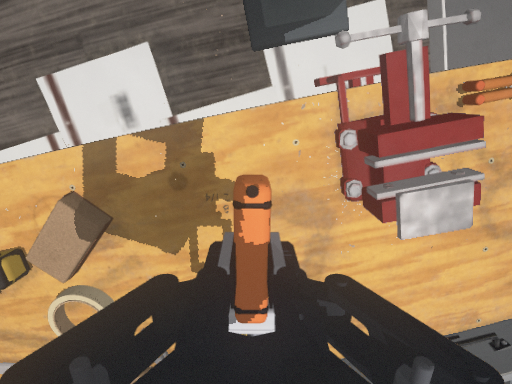

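The hook is held straight in the pads, with the grip at cols 235-272 and rows 178-322. Next I descend in front of the leg.

Request:
{"fn": "carry_out", "kwargs": {
  "moves": "10 0 0 20 0 0 0;10 0 0 35 0 0 0;10 0 0 35 0 0 0;10 0 0 35 0 0 0;10 0 0 25 0 0 0;10 0 0 13 0 0 0;10 0 0 5 0 0 0;10 0 0 0 0 0 0;10 0 0 0 0 0 0"
}}

```text
time: 9.2
tcp_pos: [431.8, -235.1, 37.3]
eef_rot: [[-0.981, 0.193, 0.002], [0.193, 0.981, -0.001], [-0.002, -0.001, -1.0]]
wrist_force: [0.5, -0.6, -1.6]
grip_width: 15.8
finger_force: 98.1
```

```bash
python3 - <<'E'
from h import *
s=arm.observe();print(s["tcp_pos"],s["wrist_force"])
c=arm.read_camera("scene");s=arm.read_camera("side")
a=cv2.resize(c["img"][170:230,225:305],None,fx=6,fy=6,interpolation=cv2.INTER_CUBIC)
b=cv2.resize(s["img"][165:225,210:310],None,fx=6,fy=6,interpolation=cv2.INTER_CUBIC)
o=np.zeros((600,800,3),np.uint8);o[:a.shape[0]//1][:300]=0
o[:300,:400]=cv2.resize(a,(400,300));o[:300,400:]=0
o=np.vstack([cv2.resize(a,(400,300)),np.zeros((0,400,3),np.uint8)])
o2=cv2.resize(b,(500,300));out=np.zeros((600,500,3),np.uint8);out[:300,:400]=o;out[300:]=o2
cv2.imwrite("pics/m1.png",out)
E
```

```text
[ 431.83973394 -235.11561708   37.29975463] [ 0.52065716 -0.6345611  -1.57724017]
```

View pics/m1.png

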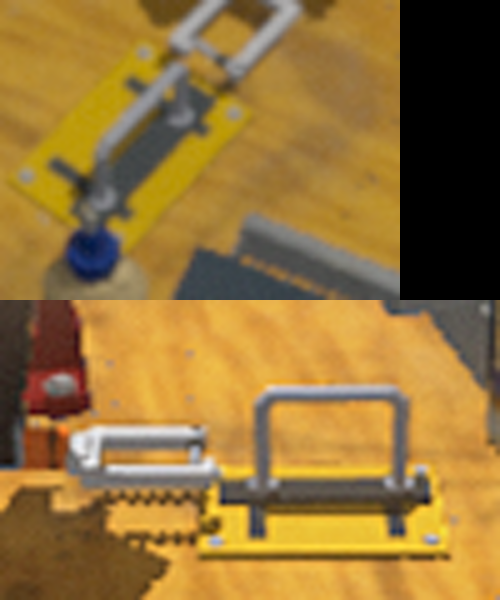

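The hook is lined up with the near leg. In the upper panel (scene) the nose and boss straddle the leg at about (180,100). In the lower panel (side) the leg is at (262,450), with the hook tip at (218,475). Advancing gently now.

Request:
{"fn": "carry_out", "kwargs": {
  "moves": "10 -8 0 0 0 0 0;10 -8 0 0 0 0 0;10 -5 0 1 0 0 0;10 -3 0 0 0 0 0;10 0 0 0 0 0 0;10 0 0 0 0 0 0"
}}

```text
time: 9.9
tcp_pos: [454.4, -239.1, 35.1]
eef_rot: [[-0.981, 0.192, -0.001], [0.192, 0.981, 0.0], [0.001, 0.0, -1.0]]
wrist_force: [0.3, 0.6, -3.0]
grip_width: 15.6
finger_force: 98.1
```

Request:
{"fn": "carry_out", "kwargs": {
  "moves": "10 -2 0 0 0 0 0;10 -2 0 0 0 0 0;10 -2 0 0 0 0 0;10 -2 0 0 0 0 0;10 -2 0 0 0 0 0;10 0 0 0 0 0 0"
}}

```text
time: 10.5
tcp_pos: [464.3, -241.2, 35.2]
eef_rot: [[-0.981, 0.193, -0.001], [0.193, 0.981, 0.0], [0.001, 0.0, -1.0]]
wrist_force: [-0.7, 0.6, -2.0]
grip_width: 15.7
finger_force: 98.1
```

Request:
{"fn": "carry_out", "kwargs": {
  "moves": "10 -2 0 0 0 0 0;10 -2 0 0 0 0 0;10 0 0 0 0 0 0"
}}

```text
time: 10.8
tcp_pos: [468.3, -241.8, 35.2]
eef_rot: [[-0.981, 0.192, -0.0], [0.192, 0.981, 0.0], [0.0, 0.0, -1.0]]
wrist_force: [-1.8, 1.5, -1.7]
grip_width: 16.0
finger_force: 98.1
```

Request:
{"fn": "carry_out", "kwargs": {
  "moves": "10 -2 0 0 0 0 0;10 -2 0 0 0 0 0;10 0 0 0 0 0 0"
}}

```text
time: 11.1
tcp_pos: [472.3, -242.8, 35.2]
eef_rot: [[-0.981, 0.193, -0.0], [0.193, 0.981, 0.0], [0.0, 0.0, -1.0]]
wrist_force: [-2.1, 0.8, -1.3]
grip_width: 15.6
finger_force: 98.1
```

Request:
{"fn": "carry_out", "kwargs": {
  "moves": "10 -2 0 0 0 0 0;10 -1 0 0 0 0 0;10 0 0 0 0 0 0"
}}

```text
time: 11.4
tcp_pos: [475.2, -243.3, 35.2]
eef_rot: [[-0.981, 0.192, -0.0], [0.192, 0.981, 0.0], [0.0, 0.0, -1.0]]
wrist_force: [-2.5, 1.0, -2.0]
grip_width: 15.6
finger_force: 98.1
```

Force stays near 2.5 N while moving, so the gate is giving. Continuing in.

Request:
{"fn": "carry_out", "kwargs": {
  "moves": "10 -2 0 0 0 0 0;10 -2 0 0 0 0 0;10 -2 0 0 0 0 0;10 -2 0 0 0 0 0;10 -2 0 0 0 0 0;10 0 0 0 0 0 0"
}}

```text
time: 12.0
tcp_pos: [485.8, -245.4, 35.4]
eef_rot: [[-0.981, 0.192, 0.001], [0.192, 0.981, -0.0], [-0.001, -0.0, -1.0]]
wrist_force: [0.3, 2.3, -1.7]
grip_width: 15.7
finger_force: 98.0
```

Request:
{"fn": "carry_out", "kwargs": {
  "moves": "10 -2 0 0 0 0 0;10 -2 0 0 0 0 0;10 -2 0 0 0 0 0;10 -2 0 0 0 0 0;10 -2 0 0 0 0 0;10 0 0 0 0 0 0"
}}

```text
time: 12.6
tcp_pos: [495.6, -247.4, 35.4]
eef_rot: [[-0.981, 0.193, 0.001], [0.193, 0.981, -0.0], [-0.001, -0.0, -1.0]]
wrist_force: [0.7, 3.1, -3.7]
grip_width: 16.0
finger_force: 98.0
```

Request:
{"fn": "carry_out", "kwargs": {
  "moves": "10 -2 0 0 0 0 0;10 -2 0 0 0 0 0;10 -2 0 0 0 0 0;10 -2 0 0 0 0 0;10 -2 0 0 0 0 0;10 0 0 0 0 0 0"
}}

```text
time: 13.2
tcp_pos: [505.4, -249.3, 35.4]
eef_rot: [[-0.981, 0.193, 0.001], [0.193, 0.981, -0.0], [-0.001, -0.0, -1.0]]
wrist_force: [0.6, 1.5, -2.6]
grip_width: 15.8
finger_force: 98.1
```

Request:
{"fn": "carry_out", "kwargs": {
  "moves": "10 -2 0 0 0 0 0;10 -2 0 0 0 0 0;10 -2 0 0 0 0 0;10 0 0 0 0 0 0"
}}

```text
time: 13.6
tcp_pos: [511.7, -250.6, 35.5]
eef_rot: [[-0.981, 0.193, 0.002], [0.193, 0.981, -0.001], [-0.002, -0.0, -1.0]]
wrist_force: [5.3, 1.9, -3.3]
grip_width: 15.5
finger_force: 98.0
```

Request:
{"fn": "carry_out", "kwargs": {
  "moves": "10 -2 0 0 0 0 0;10 -1 0 0 0 0 0;10 0 0 0 0 0 0"
}}

```text
time: 13.9
tcp_pos: [513.5, -251.1, 35.3]
eef_rot: [[-0.981, 0.193, 0.0], [0.193, 0.981, -0.0], [-0.0, -0.0, -1.0]]
wrist_force: [-0.7, 0.8, -2.8]
grip_width: 16.0
finger_force: 98.1
```

Request:
{"fn": "carry_out", "kwargs": {
  "moves": "10 -2 0 0 0 0 0;10 -1 0 0 0 0 0;10 0 0 0 0 0 0"
}}

```text
time: 14.2
tcp_pos: [516.5, -251.6, 35.3]
eef_rot: [[-0.981, 0.193, 0.0], [0.193, 0.981, -0.0], [-0.0, -0.0, -1.0]]
wrist_force: [0.7, 0.1, -2.1]
grip_width: 15.8
finger_force: 98.1
```

Request:
{"fn": "carry_out", "kwargs": {
  "moves": "10 -1 0 0 0 0 0;10 -1 0 0 0 0 0;10 0 0 0 0 0 0"
}}

```text
time: 14.5
tcp_pos: [518.5, -251.9, 35.3]
eef_rot: [[-0.981, 0.193, 0.0], [0.193, 0.981, -0.0], [-0.0, -0.0, -1.0]]
wrist_force: [-0.1, 0.0, -2.2]
grip_width: 15.5
finger_force: 98.1
```

Force has dropped to zero, so the gate has probably snapped shut. Drawing back to check.

Request:
{"fn": "carry_out", "kwargs": {
  "moves": "10 5 0 0 0 0 0;10 5 0 0 0 0 0;10 5 0 0 0 0 0;10 5 0 0 0 0 0;10 4 0 0 0 0 0;10 3 0 0 0 0 0;10 2 0 0 0 0 0;10 1 0 0 0 0 0;10 0 0 0 0 0 0"
}}

```text
time: 15.4
tcp_pos: [488.9, -246.1, 35.3]
eef_rot: [[-0.981, 0.193, 0.0], [0.193, 0.981, -0.0], [-0.0, -0.0, -1.0]]
wrist_force: [0.4, 0.4, -1.8]
grip_width: 15.7
finger_force: 98.1
```

Request:
{"fn": "carry_out", "kwargs": {
  "moves": "10 1 0 0 0 0 0;10 1 0 0 0 0 0;10 1 0 0 0 0 0;10 0 0 0 0 0 0"
}}

```text
time: 15.8
tcp_pos: [485.8, -245.4, 35.2]
eef_rot: [[-0.981, 0.193, -0.0], [0.193, 0.981, 0.0], [0.0, 0.0, -1.0]]
wrist_force: [-0.4, 0.1, -1.6]
grip_width: 15.4
finger_force: 98.1
```

Request:
{"fn": "carry_out", "kwargs": {
  "moves": "10 1 0 0 0 0 0;10 1 0 0 0 0 0;10 0 0 0 0 0 0"
}}

```text
time: 16.1
tcp_pos: [483.8, -245.0, 35.3]
eef_rot: [[-0.981, 0.193, -0.0], [0.193, 0.981, 0.0], [0.0, 0.0, -1.0]]
wrist_force: [-0.2, -0.5, -2.4]
grip_width: 15.5
finger_force: 98.1
```

Request:
{"fn": "carry_out", "kwargs": {
  "moves": "10 1 0 0 0 0 0;10 1 0 0 0 0 0;10 0 0 0 0 0 0"
}}

```text
time: 16.4
tcp_pos: [481.8, -244.6, 35.2]
eef_rot: [[-0.981, 0.193, -0.0], [0.193, 0.981, 0.0], [0.0, 0.0, -1.0]]
wrist_force: [0.5, 0.6, -1.6]
grip_width: 15.5
finger_force: 98.1
```

Request:
{"fn": "carry_out", "kwargs": {
  "moves": "10 1 0 0 0 0 0;10 0 0 0 0 0 0"
}}

```text
time: 16.6
tcp_pos: [480.9, -244.5, 35.2]
eef_rot: [[-0.981, 0.193, -0.0], [0.193, 0.981, 0.0], [0.0, 0.0, -1.0]]
wrist_force: [-0.3, 1.2, -2.0]
grip_width: 15.8
finger_force: 98.1
```

Request:
{"fn": "carry_out", "kwargs": {
  "moves": "10 1 0 0 0 0 0;10 0 0 0 0 0 0"
}}

```text
time: 16.8
tcp_pos: [480.5, -244.4, 35.4]
eef_rot: [[-0.981, 0.193, 0.001], [0.193, 0.981, -0.0], [-0.001, -0.0, -1.0]]
wrist_force: [1.5, -0.4, -2.7]
grip_width: 15.6
finger_force: 98.0
```

Request:
{"fn": "carry_out", "kwargs": {
  "moves": "10 1 0 0 0 0 0;10 0 0 0 0 0 0"
}}

```text
time: 17.0
tcp_pos: [480.2, -244.5, 35.6]
eef_rot: [[-0.981, 0.193, 0.002], [0.193, 0.981, -0.001], [-0.002, -0.0, -1.0]]
wrist_force: [5.6, -0.3, -3.7]
grip_width: 15.7
finger_force: 98.0
```

Request:
{"fn": "carry_out", "kwargs": {
  "moves": "10 1 0 0 0 0 0;10 0 0 0 0 0 0"
}}

```text
time: 17.2
tcp_pos: [480.0, -244.5, 35.8]
eef_rot: [[-0.981, 0.193, 0.004], [0.193, 0.981, -0.001], [-0.004, -0.001, -1.0]]
wrist_force: [7.5, 0.2, -5.4]
grip_width: 15.6
finger_force: 97.8
```

It bears exactly where the shut gate should. Bringing the tug up to 10 N.

Request:
{"fn": "carry_out", "kwargs": {
  "moves": "10 0.7 0 0 0 0 0;10 0 0 0 0 0 0;10 0 0 0 0 0 0"
}}

```text
time: 17.5
tcp_pos: [479.9, -244.6, 35.9]
eef_rot: [[-0.981, 0.192, 0.005], [0.192, 0.981, -0.002], [-0.005, -0.001, -1.0]]
wrist_force: [9.4, 0.1, -5.6]
grip_width: 15.8
finger_force: 97.7
```

Request:
{"fn": "carry_out", "kwargs": {
  "moves": "10 0 0 0 0 0 0;10 0 0 0 0 0 0"
}}

```text
time: 17.7
tcp_pos: [479.9, -244.6, 35.9]
eef_rot: [[-0.981, 0.192, 0.005], [0.192, 0.981, -0.002], [-0.005, -0.001, -1.0]]
wrist_force: [9.7, -0.1, -5.3]
grip_width: 15.7
finger_force: 97.7
```

Request:
{"fn": "carry_out", "kwargs": {
  "moves": "10 0.4 0 0 0 0 0;10 0 0 0 0 0 0;10 0 0 0 0 0 0;10 0 0 0 0 0 0;10 0 0 0 0 0 0"
}}

```text
time: 18.2
tcp_pos: [479.9, -244.6, 35.9]
eef_rot: [[-0.981, 0.193, 0.005], [0.193, 0.981, -0.002], [-0.005, -0.001, -1.0]]
wrist_force: [10.7, -1.6, -6.7]
grip_width: 15.7
finger_force: 97.7
```

Request:
{"fn": "carry_out", "kwargs": {
  "moves": "10 0 0 0 0 0 0;10 0 0 0 0 0 0;10 0 0 0 0 0 0;10 0 0 0 0 0 0;10 0 0 0 0 0 0;10 0 0 0 0 0 0;10 0 0 0 0 0 0;10 0 0 0 0 0 0"
}}

```text
time: 19.0
tcp_pos: [479.9, -244.6, 35.9]
eef_rot: [[-0.981, 0.192, 0.005], [0.192, 0.981, -0.002], [-0.006, -0.001, -1.0]]
wrist_force: [10.6, -0.0, -6.6]
grip_width: 15.6
finger_force: 97.7
```

Request:
{"fn": "carry_out", "kwargs": {
  "moves": "10 0 0 0 0 0 0;10 0 0 0 0 0 0;10 0 0 0 0 0 0;10 0 0 0 0 0 0;10 0 0 0 0 0 0;10 0 0 0 0 0 0;10 0 0 0 0 0 0;10 0 0 0 0 0 0"
}}

```text
time: 19.8
tcp_pos: [479.9, -244.6, 35.9]
eef_rot: [[-0.981, 0.193, 0.005], [0.193, 0.981, -0.002], [-0.005, -0.001, -1.0]]
wrist_force: [10.0, -0.8, -6.4]
grip_width: 15.8
finger_force: 97.7
```

Request:
{"fn": "carry_out", "kwargs": {
  "moves": "10 0 0 0 0 0 0;10 0 0 0 0 0 0;10 0 0 0 0 0 0;10 0 0 0 0 0 0;10 0 0 0 0 0 0;10 0 0 0 0 0 0;10 0 0 0 0 0 0;10 0 0 0 0 0 0"
}}

```text
time: 20.6
tcp_pos: [479.9, -244.6, 35.9]
eef_rot: [[-0.981, 0.192, 0.005], [0.192, 0.981, -0.002], [-0.006, -0.001, -1.0]]
wrist_force: [10.4, -0.7, -6.2]
grip_width: 15.5
finger_force: 97.7
```

Adding a slight margin and holding again.

Request:
{"fn": "carry_out", "kwargs": {
  "moves": "10 0.4 0 0 0 0 0;10 0 0 0 0 0 0;10 0 0 0 0 0 0;10 0 0 0 0 0 0;10 0 0 0 0 0 0;10 0 0 0 0 0 0;10 0 0 0 0 0 0;10 0 0 0 0 0 0;10 0 0 0 0 0 0;10 0 0 0 0 0 0"
}}

```text
time: 21.6
tcp_pos: [479.8, -244.6, 36.0]
eef_rot: [[-0.981, 0.192, 0.006], [0.192, 0.981, -0.002], [-0.006, -0.001, -1.0]]
wrist_force: [11.3, -0.1, -6.8]
grip_width: 15.8
finger_force: 97.7
```

Request:
{"fn": "carry_out", "kwargs": {
  "moves": "10 0 0 0 0 0 0;10 0 0 0 0 0 0;10 0 0 0 0 0 0;10 0 0 0 0 0 0;10 0 0 0 0 0 0;10 0 0 0 0 0 0;10 0 0 0 0 0 0;10 0 0 0 0 0 0;10 0 0 0 0 0 0;10 0 0 0 0 0 0"
}}

```text
time: 22.6
tcp_pos: [479.8, -244.6, 36.0]
eef_rot: [[-0.981, 0.192, 0.006], [0.192, 0.981, -0.002], [-0.006, -0.001, -1.0]]
wrist_force: [11.4, 0.1, -6.7]
grip_width: 15.5
finger_force: 97.7
```

Request:
{"fn": "carry_out", "kwargs": {
  "moves": "10 0 0 0 0 0 0;10 0 0 0 0 0 0;10 0 0 0 0 0 0;10 0 0 0 0 0 0;10 0 0 0 0 0 0"
}}

```text
time: 23.1
tcp_pos: [479.8, -244.6, 36.0]
eef_rot: [[-0.981, 0.192, 0.006], [0.192, 0.981, -0.002], [-0.006, -0.001, -1.0]]
wrist_force: [11.9, -1.2, -7.3]
grip_width: 15.7
finger_force: 97.7
```

The tug held about 11 N for over 2 s. Now I slack off, centre the leg in the throat and lower the hook.

Request:
{"fn": "carry_out", "kwargs": {
  "moves": "10 -2 0 0 0 0 0;10 -3 0 0 0 0 0;10 -4 0 0 0 0 0;10 -4 0 0 0 0 0;10 -4 0 0 0 0 0;10 -3 0 0 0 0 0;10 -1 0 0 0 0 0;10 0 0 0 0 0 0"
}}

```text
time: 23.9
tcp_pos: [497.3, -247.7, 35.2]
eef_rot: [[-0.981, 0.193, -0.0], [0.193, 0.981, 0.0], [0.0, 0.0, -1.0]]
wrist_force: [0.2, -0.3, -1.7]
grip_width: 15.7
finger_force: 98.1
```

Request:
{"fn": "carry_out", "kwargs": {
  "moves": "10 0 0 3 0 0 0;10 0 0 4 0 0 0;10 0 0 4 0 0 0;10 0 0 3 0 0 0;10 0 0 1 0 0 0;10 0 0 0 0 0 0"
}}

```text
time: 24.5
tcp_pos: [497.1, -247.6, 20.0]
eef_rot: [[-0.981, 0.193, -0.0], [0.193, 0.981, 0.0], [0.0, 0.0, -1.0]]
wrist_force: [1.8, 0.4, -2.6]
grip_width: 15.7
finger_force: 98.1
```

Request:
{"fn": "carry_out", "kwargs": {
  "moves": "10 0 0 1 0 0 0;10 0 0 1 0 0 0;10 0 0 0 0 0 0"
}}

```text
time: 24.8
tcp_pos: [497.2, -247.7, 18.3]
eef_rot: [[-0.981, 0.193, 0.0], [0.193, 0.981, -0.0], [-0.0, -0.0, -1.0]]
wrist_force: [0.2, -0.9, -1.5]
grip_width: 16.1
finger_force: 98.1
```

Request:
{"fn": "carry_out", "kwargs": {
  "moves": "10 0 0 1 0 0 0;10 0 0 0 0 0 0"
}}

```text
time: 25.0
tcp_pos: [497.2, -247.6, 17.2]
eef_rot: [[-0.981, 0.193, -0.0], [0.193, 0.981, 0.0], [0.0, 0.0, -1.0]]
wrist_force: [0.4, -0.4, -3.2]
grip_width: 15.6
finger_force: 98.1
```

Request:
{"fn": "carry_out", "kwargs": {
  "moves": "10 0 0 1 0 0 0;10 0 0 0 0 0 0"
}}

```text
time: 25.2
tcp_pos: [497.2, -247.7, 16.4]
eef_rot: [[-0.981, 0.193, 0.0], [0.193, 0.981, -0.0], [-0.0, -0.0, -1.0]]
wrist_force: [-1.8, 0.1, 1.1]
grip_width: 15.2
finger_force: 98.8
```

Request:
{"fn": "carry_out", "kwargs": {
  "moves": "10 0 0 1 0 0 0;10 0 0 0 0 0 0"
}}

```text
time: 25.4
tcp_pos: [497.2, -247.8, 15.6]
eef_rot: [[-0.981, 0.193, 0.0], [0.193, 0.981, -0.0], [-0.0, -0.0, -1.0]]
wrist_force: [-3.4, 1.3, 7.2]
grip_width: 15.8
finger_force: 99.5
```

Request:
{"fn": "carry_out", "kwargs": {
  "moves": "10 0 0 1 0 0 0;10 0 0 0 0 0 0"
}}

```text
time: 25.6
tcp_pos: [497.2, -247.8, 14.9]
eef_rot: [[-0.981, 0.193, 0.0], [0.193, 0.981, -0.0], [-0.0, -0.0, -1.0]]
wrist_force: [-5.7, 1.9, 11.0]
grip_width: 15.7
finger_force: 100.1
```

Contact with the carriage. I back off slightly, open, and retreat upward.

Request:
{"fn": "carry_out", "kwargs": {
  "moves": "15 0 0 -2 0 0 0;18 0 0 0 0 0 0;22 0 0 0 0 0 0;26 0 0 0 0 0 0;32 0 0 0 0 0 0;40 0 0 0 0 0 0;40 0 0 0 0 0 0;40 0 0 0 0 0 0",
  "squeeze": 20
}}

```text
time: 26.4
tcp_pos: [497.2, -247.6, 16.2]
eef_rot: [[-0.981, 0.193, -0.0], [0.193, 0.981, 0.0], [0.0, 0.0, -1.0]]
wrist_force: [0.3, 0.3, 0.5]
grip_width: 39.9
finger_force: 0.0
```

Request:
{"fn": "carry_out", "kwargs": {
  "moves": "40 0 0 -5 0 0 0;40 0 0 -15 0 0 0;40 0 0 -30 0 0 0;40 0 0 -40 0 0 0;40 0 0 -40 0 0 0;40 0 0 -40 0 0 0;40 0 0 -20 0 0 0;40 0 0 0 0 0 0"
}}

```text
time: 27.2
tcp_pos: [499.1, -248.6, 211.1]
eef_rot: [[-0.981, 0.193, 0.007], [0.193, 0.981, -0.003], [-0.007, -0.002, -1.0]]
wrist_force: [0.8, 0.3, -0.4]
grip_width: 39.9
finger_force: 0.0
```

```bash
python3 - <<'E'
from h import *
c=arm.read_camera("scene");s=arm.read_camera("side")
out=np.zeros((600,500,3),np.uint8)
out[:300,:400]=cv2.resize(c["img"][165:225,225:305],(400,300),interpolation=2);out[300:]=cv2.resize(s["img"][165:225,210:310],(500,300),interpolation=2)
cv2.imwrite("pics/m2.png",out)
E
```

```text
(no output)
```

View pics/m2.png

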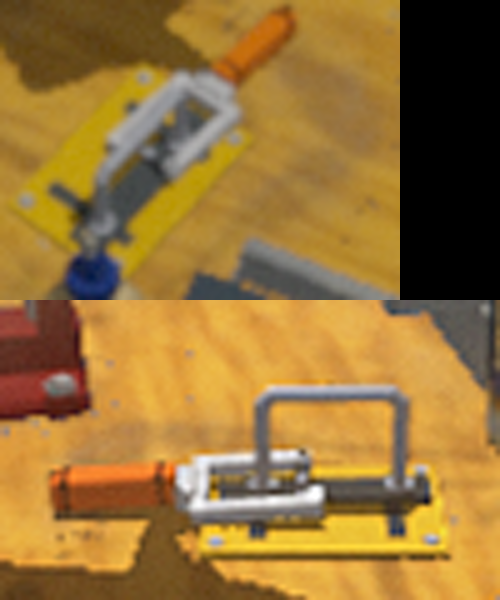

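The hook now lies low round the near leg, which stands inside the U at about (262,480) in the lower (side) panel. The gate bar is closed across the front at about (315,480), and the robot is clear.

```bash
python3 -c "
from rig import arm
print(arm.job_done())"
```

```text
the job is handed in; nothing more can be done
None
```

The job is handed in: the hook's gate snapped shut round the near leg and held a steady tug of 10–12 N for well over two seconds (highest reading 12 N), and the hook was left lying low on the anchor with the gate shut.

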